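Lock a small bottle in the cellar's uncorking block

ROBOT

A 7-joint arm with a two-finger parallel gripper is mounted at the origin on the work surface. World frame = base frame: x ahead of the robot, y to its left, z up, the work surface at z = 0. Lengths are in m, angles in rad, forces in N, time in s.
With the tool pointing down it reaches from about 0.425 to 0.875 m from the base axis. Payload 8.4 kg.
Tool frame: the origin (TCP) lies on the centre line of the jaws, within the pads' length; the fingertips stand 17 mm ahead of it and the grasp point (between the pads) lies 2 mm behind it; z points along the fingers, y is the direction in which the jaws open and shut (so a half turn about z gives the same grasp; the last joint's range is limited). The gripper opens to 87 mm and grips with 3 to 60 N. Pads are 19 mm wide; open, the fingers measure 117 mm over their backs; the gripper's body (75 mm by 190 mm) begins 51 mm behind the grasp point.
Start: joints at [1.026, 0.333, 0.04, 1.465, -0.013, 1.343, -0.059], TCP at [0.28, -0.586, 0.213] pointing down, gripper open.
Joint ranges: [-2.58, 2.58], [-0.38, 2.09], [-1.3, 1.39], [0.25, 2.4], [-1.5, 4.64], [0.08, 2.09], [-2.65, 2.65]. Speed limits (rad/s): [2.22, 2.22, 2.79, 2.79, 3.14, 3.14, 3.14].

INTERFACE

Orientations are given as a 3x3 rotation matrix whose columns are the frame's x, y, z axes.
In Python, from workcell import * gives the robot as it stands.
- The arm moves only by the tool carry_out, never from a script. Its argument "targets" is a list of rows, each an object with "slide": the shift along the world's x, y, z in mm, a list of three; "angular": the turn, a rotation vector about the world's x, y, z in degrees, a list of three. In form: [{"slide": [x, y, z], "angular": [ax, ay, az]}, ...]. A call has 1 to 8 rows; each row shifts and turns the commanded pose from where the row before left it; what a row does not reach is not made up. A row lasts 1/8 s, in which the tool goes at most 62.5 mm and 10.7 degrees, less where a joint would pass 70% of its speed; a pose out of reach is approached as far as the arm can. A call with a gripper value outside its range is refused whole. "hand" is the gripper's target within -1 to 1 (shut at 1, half-way at 0, fully open at -1), set as the call begins (left out, the last holds). The fingers move at their own pace and stop on an object; the grip force is fixed at half the most. Time passes only in rows, so rows that do not move let the fingers close. It gives the time, the measured TCP pose, the force and the opening at its end, in the units of the state.
- observe(): the state, without advancing time (a new reading comes with each control period).
- camera(name): name is "scene" or "side" or "wrist"; returns a dict with "frame" (384x512x3 uint8, red, green, blue), "depth" (384x512 float32, m along the optical axis (not along the pixel's ray), 0 where there is no reading), "fx", "fy", "cx", "cy" (pixels), "R" (3x3) and "t" (3): a world point X has camera coordinates R X + t. Camera axes: x right, y down, z forward; pixel columns grow to the right and rows downward; lengths in m; the calibration is good to about 2 mm. The wrist camera is an equidistant fisheye: a pixel r from the principal point sees the ray r / f radians off the axis. A picture is of the moment at which its call begins.
- sign_off(): hands the job in, once; it reports no verdict.
The state is a dict: "time_s": time; "joint_pos": joint angles; "joint_velocities": joint speeds; "joint_efforts": joint torques, N m; "position": TCP position; "tcp_rot": TCP orientation; "force": force on the tool from outside, world axes, zero at the start; "moment": the same for the moment, N m; "grip_width": finger opening in m.
Only numpy, scipy, OpenCV 4.12 (cv2) and the standard library are available. Lean on these libraries where they do the work, as an engineer would, in place of code of your own. Each camera call takes 0.05 s, during which the arm holds its last target.

TASK

Pick the small wine bottle out of the things on the tasting table and set it gently down, upright, to the bottom of the bore in the oak holding block. Then lock it for uncorking: push the block's captive knob in to start its screw, and turn it clockwise (seen from above) all the way home to its stop. Let go of everything, and do not shift or topple the other things on the table.

Things in the scene. Friction and masses are not known exactly. Their poses are not given: they have to be found in the camera images.
- small_bottle: Small dark green wine bottle, standing, 190 mm tall, about 0.3 kg: straight body 54 mm in diameter up to 105 mm (foot bevelled 3 mm), shoulder to 138 mm, then a cylindrical neck 28 mm in diameter up to 190 mm; paper label. Much smaller than the tall bottle. Origin at the centre of its underside, z up along its axis.
- small_bottle_neck (a point): Point on the small bottle's axis 168 mm above its underside: where to grip the neck.
- block: Oak holding block fixed to the table, 200 mm (own x) by 100 mm (own y), 60 mm high, at any yaw, on the left or right of the table. Open bore in its top at own x = -55 mm; at own x = +55 mm a round steel housing (48 mm in diameter, 20 mm high) carries the black knob. A steel jaw lies on its top between the two. Origin at the centre of its underside.
- bore_mouth (a point): Centre of the mouth of the bore (57 mm in diameter, 45 mm deep, flared mouth), on the block's top face, 60 mm above the table. The jaw, 30 mm wide and 18 mm high, is driven 5 mm per rad of the knob towards the bore and ends against the bottle's body; with the screw home it overhangs the bore, so the bottle goes in first.
- bore_floor (a point): Centre of the bore's flat floor, 15 mm above the table, on which the bottle is to stand; z up.
- knob_top (a point): Centre of the knob's top face; moves with the knob. Black fluted round knob, 44 mm in diameter (48 mm over the flutes), 34 mm high, axis upright, 110 mm from the bore's axis; top face 131 mm above the table when up, about 115 mm when home.
- press (a joint): How far the knob is down (m): 0 up, about 0.016 home. A spring lifts it with 4.5 N (up) to 8.5 N (home). Before the screw starts it pushes 12 mm straight down to a firm stop; it must be down 9 mm or more to enter the thread, else it is blocked near 0.8 rad. In the thread it sinks 8 mm by itself while turned from 0.9 to 2.5 rad, then stays level; axial play 3 mm.
- turn (a joint): Rotation of the knob (rad), growing clockwise seen from above; starts between 0 and 0.5, firm stop at 2.9, which is home. Friction torque 0.1 to 0.2 N m; once in the thread it stays where it is left. It takes two grips of about 1.3 rad; the round knob can be gripped at any yaw.
- tall_bottle: Bystander: tall dark green wine bottle, standing, 290 mm tall, body 74 mm in diameter up to 180 mm, neck 29 mm. Origin at the centre of its underside. It and the small bottle, flask and wine glass stand in the middle of the table in any order, 100 to 250 mm apart.
- flask: Bystander: squat amber flask with a cork, 143 mm tall, 68 mm in diameter. Origin at the centre of its underside.
- wine_glass: Bystander: stemmed wine glass, 145 mm tall, 70 mm in diameter. Origin at the centre of its foot.
- board: Bystander, fixed: serving board 190 by 110 mm with a cheese and a sausage on it, 62 mm high in all, on the side of the table where the block is not. Origin at the centre of its underside.
- cork_jar: Bystander: glass jar of corks with a wooden lid, 97 mm tall, 88 mm in diameter, at the far side of the table. Origin at the centre of its underside.
- corkscrew: Bystander: corkscrew lying at the far side of the table, wooden handle 100 mm long along its own y, 75 mm steel shank along its own x, 22 mm high. Origin on the table under the middle of the handle.
- coasters: Bystander: stack of round cork coasters, 90 mm in diameter, 24 mm high, close to the robot. Origin at the centre of its underside.
There are look-alikes about, which are no part of the job. Leave any turquoise look-alike of the block alone. What is shaped like the small_bottle but purple is not meant.

How it is judged:
By the outcome, as a careful person would: the job done as asked, in the order asked, and still so for the second after the job is handed in, with the robot touching nothing.
It also fails if it takes over 64 s, if anything falls off the work surface, if the arm or the gripper's body presses on something with over 40 N, if the wrist force passes 120 N, or if a joint passes its speed limit or range.

## Working session

There is one attempt and no reset: what is moved stays moved. The work goes in short steps, Python scripts to look and compute and a tool call to move; the robot and the scene stay as the last step left them, time stands still between calls to the robot, and variables do not carry over. Pictures are saved under pics/ and viewed, and the job is handed in when it is done.

Besides the shell and the picture viewer there is one more tool, called after "Emit:" in YAML: its name, and indented under it one key for each argument. carry_out: Moves the arm, as the interface text tells. Its arguments: {"type":"object","properties":{"targets":{"type":"array"},"hand":{"type":"number"}},"required":["targets"]}

```bash
mkdir -p pics; cat > h.py <<'E'
from workcell import *
import numpy as np, cv2
def snap(n,f):
    c=camera(n); cv2.imwrite('pics/'+f,cv2.cvtColor(c['frame'],cv2.COLOR_RGB2BGR)); np.savez('pics/'+f[:-4]+'.npz',**c); return c
def pts(c):
    d=c['depth']; v,u=np.mgrid[:d.shape[0],:d.shape[1]]
    P=np.stack([(u-c['cx'])/c['fx']*d,(v-c['cy'])/c['fy']*d,d],-1)
    W=(P-c['t'])@c['R']; W[d<=0]=np.nan; return W
E
python3 - <<'E'
from h import *
s=observe(); print(s['time_s'],s['position'],s['tcp_rot'],s['grip_width'])
for n in ('scene','side'):
    c=snap(n,n+'0.png'); print(n,c['fx'],-c['R'].T@c['t'],c['R'][2])
E
```

```text
0.0 [ 0.28002836 -0.58603511  0.21177494] [[ 9.02270775e-01  4.31169107e-01 -8.06646949e-04]
 [ 4.31169842e-01 -9.02269710e-01  1.39180396e-03]
 [-1.27710237e-04 -1.60358588e-03 -9.99998706e-01]] 0.08712853839176443
scene 494.24425106009085 [ 1.47932419 -0.06310237  1.22940276] [-0.65175838  0.05939128 -0.75609767]
side 484.1414846537438 [0.05654567 0.76341555 1.17813046] [ 0.34075881 -0.54273964 -0.76766993]
```

View pics/scene0.png

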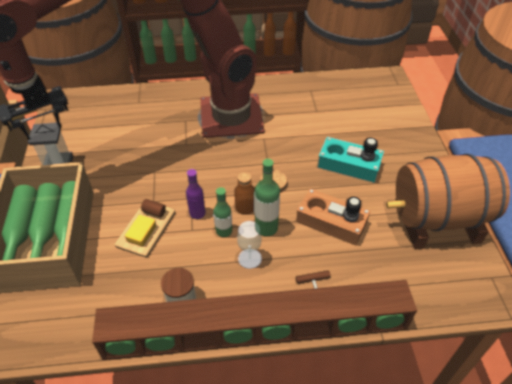

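View pics/side0.png

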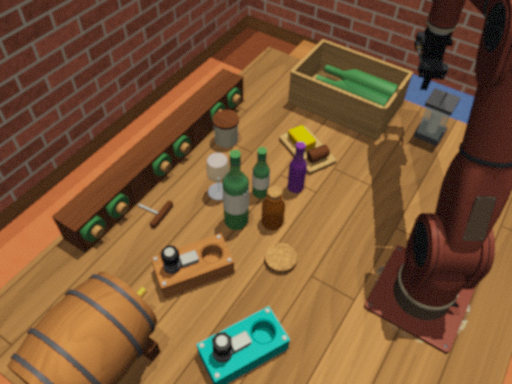

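Both views agree. In the scene view the candidates are:
- Small green bottle at (223,212), which is my choice.
- Purple look-alike at (195,195).
- Tall bottle at (267,197).
- Green bottles lying in the crate at about (40,215), and rack or shelf bottles.
- Oak block at (333,217), with the turquoise look-alike block at (351,158).

Next I'll take a close crop and measurements.

```bash
python3 - <<'E'
import numpy as np,cv2
from scipy.optimize import least_squares
def pts(c):
    d=c['depth']; v,u=np.mgrid[:d.shape[0],:d.shape[1]]
    P=np.stack([(u-c['cx'])/c['fx']*d,(v-c['cy'])/c['fy']*d,d],-1)
    W=(P-c['t'])@c['R']; W[d<=0]=np.nan; return W
ims=[]
A=[]
for n,box in (('scene',(170,150,380,280)),('side',(140,130,350,300))):
    c=dict(np.load(f'pics/{n}0.npz')); W=pts(c)
    A.append((W.reshape(-1,3),c['frame'].reshape(-1,3)))
    x0,y0,x1,y1=box
    ims.append(cv2.resize(cv2.cvtColor(c['frame'][y0:y1,x0:x1],cv2.COLOR_RGB2BGR),(600,290)))
cv2.imwrite('pics/crop0.png',np.vstack(ims))
# height map
for i,(W,F) in enumerate(A):
    print(i,'table z',np.nanmedian(W[(np.abs(W[:,2])<.02)][:,2]))
c=dict(np.load('pics/scene0.npz'));W=pts(c)
for nm,(u,v) in dict(small=(223,197),tall=(267,168),purple=(193,178),flask=(244,182),glass=(249,232),knob=(353,204),bore=(318,205)).items():print(nm,W[v,u].round(3))
c=dict(np.load('pics/side0.npz'));W=pts(c)
for nm,(u,v) in dict(small=(261,158),tall=(235,162),purple=(299,151),flask=(273,200),knob=(171,255)).items():print(nm,W[v,u].round(3))
def fit(pts2,r):
    f=lambda p:np.hypot(*(pts2-p).T)-r
    o=least_squares(f,pts2.mean(0)+[0,0],loss='soft_l1',f_scale=.002);return o.x.round(4),np.abs(o.fun).mean()
def cyl(center,z0,z1,rad,r):
    for who in ([0],[1],[0,1]):
        P=np.vstack([A[i][0] for i in who]); k=(np.hypot(P[:,0]-center[0],P[:,1]-center[1])<rad)&(P[:,2]>z0)&(P[:,2]<z1)
        if k.sum()>5: print(who,k.sum(),fit(P[k][:,:2],r),P[k][:,2].max().round(3))
import json
s=dict(np.load('pics/scene0.npz'));W=pts(s)
p=W[197,223][:2]
print('neck');cyl(p,.142,.185,.035,.014)
print('body');cyl(p,.03,.1,.045,.027)
p=W[204,353][:2]
print('knob');cyl(p,.1,.127,.035,.023)
P=np.vstack([a[0] for a in A]);k=(np.hypot(*(P[:,:2]-p).T)<.04)&(P[:,2]>.127)&(P[:,2]<.14);print('ktop',k.sum(),np.median(P[k],0))
p=W[168,267][:2];print('tall');cyl(p,.2,.28,.03,.0145)
p=W[178,193][:2];print('purple');cyl(p,.142,.185,.035,.014)
E
```

```text
0 table z 0.0006379136146991679
1 table z 5.284541215236166e-05
small [ 0.56  -0.059  0.172]
tall [0.564 0.065 0.279]
purple [ 0.485 -0.141  0.18 ]
flask [0.479 0.008 0.139]
glass [0.674 0.004 0.15 ]
knob [0.596 0.313 0.136]
bore [0.496 0.24  0.022]
small [ 0.545 -0.049  0.174]
tall [0.544 0.08  0.273]
purple [ 0.467 -0.131  0.177]
flask [0.454 0.03  0.128]
knob [0.571 0.327 0.134]
neck
[0] 95 (array([ 0.5505, -0.0657]), np.float64(0.001255352528997342)) 0.184
[1] 97 (array([ 0.5528, -0.0624]), np.float64(0.0012643623551137763)) 0.185
[0, 1] 192 (array([ 0.5514, -0.0637]), np.float64(0.001684288940205873)) 0.185
body
[0] 256 (array([ 0.5507, -0.0661]), np.float64(0.001296796051024252)) 0.1
[1] 261 (array([ 0.5526, -0.062 ]), np.float64(0.001282862042088451)) 0.099
[0, 1] 517 (array([ 0.5513, -0.0637]), np.float64(0.0017988539802277002)) 0.1
knob
[0] 94 (array([0.5808, 0.3184]), np.float64(0.001744431767937866)) 0.127
[1] 50 (array([0.5857, 0.3197]), np.float64(0.0006629465842798057)) 0.127
[0, 1] 144 (array([0.5822, 0.3195]), np.float64(0.0020264190939515247)) 0.127
ktop 352 [0.58305771 0.32062475 0.13162667]
tall
[0] 310 (array([0.553 , 0.0665]), np.float64(0.0034192820299149855)) 0.28
[1] 274 (array([0.5533, 0.0706]), np.float64(0.002152641889031872)) 0.28
[0, 1] 584 (array([0.5532, 0.0691]), np.float64(0.0031220393762403393)) 0.28
purple
[0] 98 (array([ 0.4691, -0.1462]), np.float64(0.001451074401472452)) 0.185
[1] 101 (array([ 0.4721, -0.1421]), np.float64(0.0013146724605786534)) 0.185
[0, 1] 199 (array([ 0.4702, -0.1439]), np.float64(0.0020089201819976257)) 0.185
```

View pics/crop0.png

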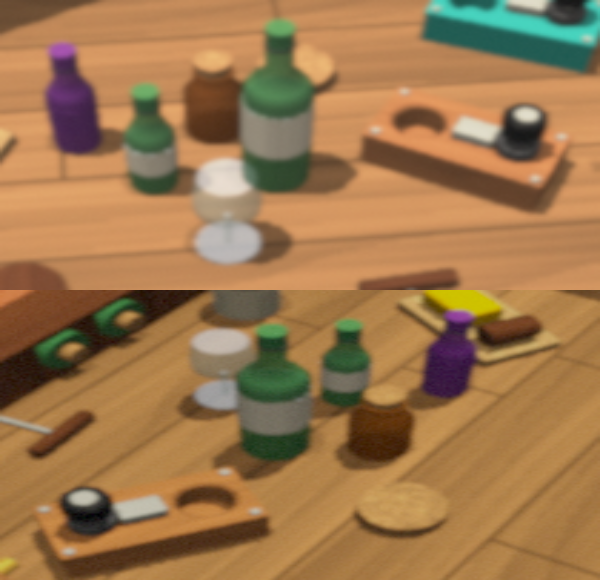

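The crop confirms the choice: a green bottle with a white label, much shorter than the tall one. Purple and turquoise are the look-alikes. Now the block pose.

```bash
python3 - <<'E'
from h import pts
import numpy as np
from scipy.optimize import least_squares
from scipy.spatial import cKDTree
out=[]
for n in('scene','side'):
    c=dict(np.load(f'pics/{n}0.npz'));W=pts(c).reshape(-1,3)
    k=(np.abs(W[:,2]-.06)<.006)&(np.hypot(W[:,0]-.54,W[:,1]-.28)<.14)
    T=W[k]; print(n,k.sum(),np.median(T[:,2]),T.min(0),T.max(0)); out.append(T[:,:2])
    # fit: signed distance to a 200x100 rectangle; raster: maximise coverage: use grid of table points as outside
    O=W[(W[:,2]<.05)&(W[:,2]>-.01)&(np.hypot(W[:,0]-.54,W[:,1]-.28)<.2)][:,:2]
    from scipy.optimize import differential_evolution
    import cv2
    r=cv2.minAreaRect((T[:,:2]*1000).astype(np.float32));print(r)
    def loc(p,th,X):
        d=X-p;cs,sn=np.cos(th),np.sin(th);return np.stack([d[:,0]*cs+d[:,1]*sn,-d[:,0]*sn+d[:,1]*cs],1)
    kn=np.array([.5825,.320])
    def cost(q):
        L=loc(q[:2],q[2],T[:,:2]);b=loc(q[:2],q[2],O)
        ex=np.maximum(np.abs(L)-[.1,.05],0).sum(1)
        # points in the bore
        inb=np.maximum(.0275-np.hypot(L[:,0]+.055,L[:,1]),0)
        return ex.sum()+inb.sum()
    th0=np.arctan2(.320-.24,.5825-.496)
    res=differential_evolution(cost,[(.48,.6),(.2,.34),(th0-.5,th0+.5)],seed=1,tol=1e-8)
    x,y,th=res.x;cs,sn=np.cos(th),np.sin(th)
    print(res.x,res.fun/len(T),'bore',x-.055*cs,y-.055*sn,'knob',x+.055*cs,y+.055*sn)
E
```

```text
scene 1126 0.06016496291474835 [0.45802433 0.16377369 0.0540757 ] [0.65194141 0.38140711 0.06593868]
((552.603515625, 271.03070068359375), (201.2214813232422, 108.06307983398438), 57.0395622253418)
[0.55295045 0.27120589 0.9854094 ] 7.369846735856114e-05 bore 0.5225617429961575 0.225363482623449 knob 0.5833391544803928 0.3170483028134671
side 1629 0.06003077784120039 [0.45718392 0.16688077 0.05408833] [0.64931364 0.38711101 0.0658356 ]
((553.1548461914062, 275.62255859375), (200.63839721679688, 105.51693725585938), 56.610939025878906)
[0.55246363 0.27635026 0.98841506] 3.5230598901362226e-05 bore 0.522212845145619 0.23041671866394936 knob 0.5827144093991824 0.3222838004880279
```

Emit:
carry_out:
  targets:
    - {"slide": [0, 0, 40], "angular": [0, 0, 0]}
    - {"slide": [0, 10, 50], "angular": [0, 0, 4]}
    - {"slide": [10, 30, 30], "angular": [0, 0, 6]}
    - {"slide": [20, 40, 0], "angular": [0, 0, 6]}
    - {"slide": [20, 40, 0], "angular": [0, 0, 6]}
    - {"slide": [20, 40, 0], "angular": [0, 0, 6]}
    - {"slide": [20, 40, 0], "angular": [0, 0, 6]}
    - {"slide": [20, 40, 0], "angular": [0, 0, 6]}
  hand: -1

```text
time_s: 1.1
position: [0.3906, -0.3449, 0.3324]
tcp_rot: [[0.411, 0.912, -0.0], [0.912, -0.411, 0.0], [0.0, -0.001, -1.0]]
force: [0.5, 0.4, 0.5]
grip_width: 0.0872
```

Emit:
carry_out:
  targets:
    - {"slide": [20, 40, 0], "angular": [0, 0, 6]}
    - {"slide": [20, 40, 0], "angular": [0, 0, 6]}
    - {"slide": [20, 40, 0], "angular": [0, 0, 6]}
    - {"slide": [20, 40, 0], "angular": [0, 0, 6.4]}
    - {"slide": [20, 40, 0], "angular": [0, 0, 0]}
    - {"slide": [20, 40, 0], "angular": [0, 0, 0]}
    - {"slide": [20, 30, 0], "angular": [0, 0, 0]}
    - {"slide": [20, 20, 0], "angular": [0, 0, 0]}

```text
time_s: 2.1
position: [0.5506, -0.0546, 0.3325]
tcp_rot: [[-0.001, 1.0, -0.0], [1.0, 0.001, 0.0], [0.0, -0.0, -1.0]]
force: [-0.6, -0.9, -0.5]
grip_width: 0.0868
```

Emit:
carry_out:
  targets:
    - {"slide": [12, 10, 0], "angular": [0, 0, 0]}
    - {"slide": [0, 0, 0], "angular": [0, 0, 0]}
    - {"slide": [0, 0, 0], "angular": [0, 0, 0]}

```text
time_s: 2.48
position: [0.5618, -0.0477, 0.3325]
tcp_rot: [[0.002, 1.0, -0.001], [1.0, -0.002, -0.0], [-0.0, -0.001, -1.0]]
force: [0.1, 0.4, 0.6]
grip_width: 0.0869
```

```bash
python3 - <<'E'
from h import *
s=observe(); print(s['time_s'],s['position'],s['tcp_rot'].round(3) if hasattr(s['tcp_rot'],'round') else s['tcp_rot'],s['joint_pos'],s['force'],s['joint_velocities'])
c=snap('wrist','w1.png'); print(c['fx'],c['fy'],c['cx'],c['cy'],c['R'],-c['R'].T@c['t'])
E
```

```text
2.475 [ 0.5617703  -0.04768338  0.33253594] [[ 0.002  1.    -0.001]
 [ 1.    -0.002 -0.   ]
 [-0.    -0.001 -1.   ]] [ 0.44853996  0.15736197 -0.50661639  1.45728709  0.07653597  1.54712059
 -0.05715096] [0.14225101 0.40115296 0.61785553] [ 0.0041823  -0.00773981  0.00186002  0.00025291 -0.00073487 -0.0001893
 -0.00240537]
297.3186396354542 297.3186396354542 254.56175744341385 196.55731130900372 [[ 9.99997825e-01 -2.00545667e-03 -5.72406832e-04]
 [-1.76155538e-03 -9.59136669e-01  2.82937711e-01]
 [-1.11643570e-03 -2.82936087e-01 -9.59138115e-01]] [0.56313478 0.03006099 0.50377803]
```

View pics/w1.png

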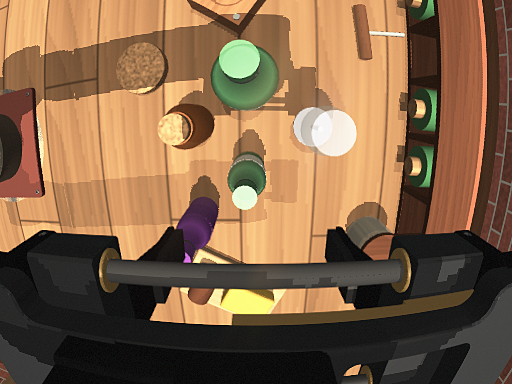

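The wrist view shows the small bottle's top at (245,197), the tall bottle at (239,60), the flask at (175,128), the glass at (322,130) and the purple bottle at (200,220). Next I'll fit the neck.

```bash
cat >> h.py <<'E'
def fpts(c):
    d=c['depth']; v,u=np.mgrid[:d.shape[0],:d.shape[1]]
    x=(u-c['cx'])/c['fx'];y=(v-c['cy'])/c['fy'];r=np.hypot(x,y)+1e-9
    k=np.tan(r)/r; P=np.stack([x*k*d,y*k*d,d],-1)
    W=(P-c['t'])@c['R']; W[d<=0]=np.nan; return W
def fit(p,r):
    from scipy.optimize import least_squares
    o=least_squares(lambda q:np.hypot(*(p-q).T)-r,p.mean(0),loss='soft_l1',f_scale=.002);return o.x.round(4),np.abs(o.fun).mean().round(5)
def near(W,c,z0,z1,rad):
    P=W.reshape(-1,3); return P[(np.hypot(P[:,0]-c[0],P[:,1]-c[1])<rad)&(P[:,2]>z0)&(P[:,2]<z1)]
E
python3 - <<'E'
from h import *
c=dict(np.load('pics/w1.npz'));W=fpts(c)
for nm,p,h,r in(('small',(.5515,-.064),.19,.014),('tall',(.553,.069),.29,.0145),('flask',(.47,.02),.143,.015),('purple',(.47,-.144),.19,.014)):
    T=near(W,p,h-.006,h+.006,.04); 
    print(nm,len(T),T.mean(0).round(4) if len(T) else '',(T.min(0)+T.max(0))/2 if len(T) else '')
S=near(W,(.5515,-.064),.02,.18,.045)
for a,b,r in((.03,.1,.027),(.142,.18,.014)):
    T=S[(S[:,2]>a)&(S[:,2]<b)];print(len(T),fit(T[:,:2],r) if len(T)>5 else '')
print(np.nanmedian(near(W,(.55,-.01),-.02,.02,.05)[:,2]))
E
```

```text
small 503 [ 0.5513 -0.0627  0.1891] [ 0.55108022 -0.0634051   0.18784743]
tall 1257 [0.5521 0.0685 0.2891] [0.55192968 0.06849273 0.2882243 ]
flask 784 [0.4618 0.0109 0.1421] [0.46084277 0.01111296 0.14103801]
purple 72 [ 0.4808 -0.1397  0.1884] [ 0.48054262 -0.13895402  0.18760973]
223 (array([ 0.5512, -0.063 ]), np.float64(0.00023))
160 (array([ 0.5513, -0.0636]), np.float64(0.00016))
-0.0007137218472025945
```

Emit:
carry_out:
  targets:
    - {"slide": [-10.5, -15.6, 0], "angular": [0, 0, 0]}
    - {"slide": [0, 0, -30], "angular": [0, 0, 0]}
    - {"slide": [0, 0, -40], "angular": [0, 0, 0]}
    - {"slide": [0, 0, -40], "angular": [0, 0, 0]}
    - {"slide": [0, 0, -30], "angular": [0, 0, 0]}
    - {"slide": [0, 0, -20], "angular": [0, 0, 0]}
    - {"slide": [0, 0, -6], "angular": [0, 0, 0]}
    - {"slide": [0, 0, 0], "angular": [0, 0, 0]}

```text
time_s: 3.52
position: [0.5515, -0.0631, 0.1672]
tcp_rot: [[0.002, 1.0, 0.0], [1.0, -0.002, -0.0], [-0.0, 0.0, -1.0]]
force: [-0.2, 0.0, 0.6]
grip_width: 0.087
```

Emit:
carry_out:
  targets:
    - {"slide": [0, 0, 0], "angular": [0, 0, 0]}
    - {"slide": [0, 0, 0], "angular": [0, 0, 0]}
    - {"slide": [0, 0, 0], "angular": [0, 0, 0]}
    - {"slide": [0, 0, 0], "angular": [0, 0, 0]}
    - {"slide": [0, 0, 0], "angular": [0, 0, 0]}
    - {"slide": [0, 0, 0], "angular": [0, 0, 0]}
  hand: 1

```text
time_s: 4.28
position: [0.5517, -0.0621, 0.1666]
tcp_rot: [[0.001, 1.0, -0.0], [1.0, -0.001, 0.0], [0.0, -0.0, -1.0]]
force: [-0.2, 0.2, -0.4]
grip_width: 0.0348
```

Emit:
carry_out:
  targets:
    - {"slide": [0, 0, 0], "angular": [0, 0, 0]}
    - {"slide": [0, 0, 0], "angular": [0, 0, 0]}
    - {"slide": [0, 0, 0], "angular": [0, 0, 0]}
    - {"slide": [0, 0, 0], "angular": [0, 0, 0]}

```text
time_s: 4.78
position: [0.5517, -0.0621, 0.1666]
tcp_rot: [[0.001, 1.0, -0.0], [1.0, -0.001, 0.0], [0.0, -0.0, -1.0]]
force: [-1.1, -0.8, -0.2]
grip_width: 0.0271
```

Emit:
carry_out:
  targets:
    - {"slide": [0, 0, 10], "angular": [0, 0, 0]}
    - {"slide": [0, 0, 25], "angular": [0, 0, 0]}
    - {"slide": [0, 0, 35], "angular": [0, 0, 0]}
    - {"slide": [0, 0, 40], "angular": [0, 0, 0]}
    - {"slide": [0, 0, 40], "angular": [0, 0, 0]}
    - {"slide": [-10, 0, 35], "angular": [0, 0, 0]}
    - {"slide": [-25, 0, 15], "angular": [0, 0, 0]}
    - {"slide": [-30, 5, 0], "angular": [0, 0, 0]}

```text
time_s: 5.78
position: [0.4866, -0.0571, 0.3681]
tcp_rot: [[0.001, 1.0, 0.002], [1.0, -0.001, 0.0], [0.0, 0.002, -1.0]]
force: [-0.2, 0.1, -4.3]
grip_width: 0.0269
```

Emit:
carry_out:
  targets:
    - {"slide": [-25, 15, 0], "angular": [0, 0, 0]}
    - {"slide": [-10, 25, 0], "angular": [0, 0, 0]}
    - {"slide": [0, 30, 0], "angular": [0, 0, 0]}
    - {"slide": [0, 30, 0], "angular": [0, 0, 0]}
    - {"slide": [0, 30, 0], "angular": [0, 0, 0]}
    - {"slide": [0, 25, 0], "angular": [0, 0, 0]}
    - {"slide": [0, 15, 0], "angular": [0, 0, 0]}
    - {"slide": [0, 0, 0], "angular": [0, 0, 0]}

```text
time_s: 6.78
position: [0.4516, 0.1137, 0.3668]
tcp_rot: [[-0.001, 1.0, -0.0], [1.0, 0.001, 0.0], [0.0, -0.0, -1.0]]
force: [0.9, 0.2, -3.7]
grip_width: 0.0271
```

```bash
python3 - <<'E'
from h import *
s=observe(); print(s['time_s'],s['position'],s['joint_pos'],s['force'],s['grip_width'])
c=snap('wrist','w2.png')
E
```

```text
6.775 [0.45157243 0.1137103  0.36677626] [ 0.38311824 -0.06330543 -0.67369016  1.59149912 -0.0396339   1.5995693
 -0.28989749] [ 0.86422183  0.15484038 -3.66979875] 0.027072879952977608
```

View pics/w2.png

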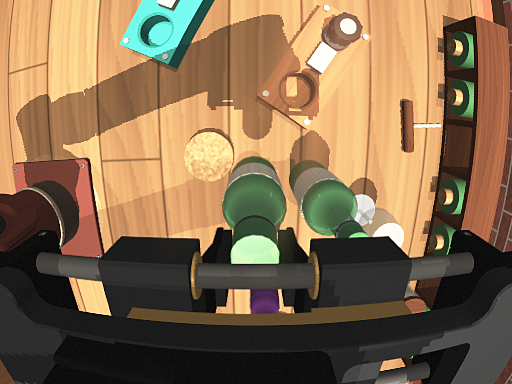

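The wrist view shows the held bottle at (254,210) hanging straight, the bore at (297,92), and the knob at about (345,28). I'll measure the bore and the held bottle.

```bash
python3 - <<'E'
from h import *
from scipy.optimize import differential_evolution
c=dict(np.load('pics/w2.npz'));W=fpts(c)
B=near(W,(.522,.228),.02,.052,.034);print('wall',len(B),fit(B[:,:2],.0285),B[:,:2].min(0),B[:,:2].max(0))
Fl=near(W,(.522,.228),.01,.02,.034);print('floor',len(Fl),Fl.mean(0) if len(Fl) else '')
T=near(W,(.553,.274),.054,.066,.14);print('top',len(T),np.median(T[:,2]))
def loc(q,X):
    d=X-q[:2];cs,sn=np.cos(q[2]),np.sin(q[2]);return np.stack([d[:,0]*cs+d[:,1]*sn,-d[:,0]*sn+d[:,1]*cs],1)
def cost(q):
    L=loc(q,T[:,:2]);return np.maximum(np.abs(L)-[.1,.05],0).sum()+np.maximum(.0285-np.hypot(L[:,0]+.055,L[:,1]),0).sum()
r=differential_evolution(cost,[(.52,.58),(.24,.3),(.8,1.2)],seed=1,tol=1e-9);x,y,th=r.x;cs,sn=np.cos(th),np.sin(th)
print(r.x,r.fun/len(T),'bore',x-.055*cs,y-.055*sn,'knob',x+.055*cs,y+.055*sn)
K=near(W,(.583,.3197),.128,.136,.04);print('ktop',len(K),(K.min(0)+K.max(0))/2,K.mean(0))
K=near(W,(.583,.3197),.1,.127,.03);print('kside',len(K),fit(K[:,:2],.023))
s=np.array([.45157,.1137]);zb=.3668-.166
for a,b,rr in((.03,.1,.027),(.142,.150,.014)):
    H=near(W,s,zb+a,zb+b,.04);print('held',len(H),(fit(H[:,:2],rr)[0]-s)*1000 if len(H)>5 else '')
for a in(.01,.03,.05,.07,.09):
    H=near(W,s,zb+a,zb+a+.02,.04)
    if len(H)>8:print(a,len(H),(fit(H[:,:2],.027)[0]-s)*1000)
H=near(W,s,zb+.18,zb+.2,.03);print('cap',len(H),(H.min(0)+H.max(0))/2 if len(H) else '')
E
```

```text
wall 145 (array([0.5217, 0.2284]), np.float64(0.00043)) [0.50254203 0.2016669 ] [0.55120693 0.25755112]
floor 772 [0.52408176 0.22966965 0.01434706]
top 4623 0.05913062283822211
[0.55198639 0.27429571 0.98707902] 3.3376410492337135e-06 bore 0.5216742707738029 0.22840262476491455 knob 0.5822985190860435 0.32018879211368123
ktop 620 [0.58188454 0.3185877  0.13080432] [0.58155556 0.31939974 0.1305188 ]
kside 195 (array([0.5829, 0.3208]), np.float64(0.00081))
held 713 [ 0.33 -0.2 ]
held 138 [ 0.73 -1.3 ]
0.01 127 [ 0.03 -0.1 ]
0.03 115 [ 0.13 -0.1 ]
0.05 184 [0.23 0.1 ]
0.07 226 [ 0.33 -0.2 ]
0.09 637 [ 0.53 -1.6 ]
cap 2082 [0.45269255 0.11692194 0.39078627]
```

Emit:
carry_out:
  targets:
    - {"slide": [5, 10, 0], "angular": [0, 0, 0]}
    - {"slide": [15, 25, 0], "angular": [0, 0, 0]}
    - {"slide": [20, 30, 0], "angular": [0, 0, 0]}
    - {"slide": [20, 30, -10], "angular": [0, 0, 0]}
    - {"slide": [10, 20, -30], "angular": [0, 0, 0]}
    - {"slide": [0, 0, -35], "angular": [0, 0, 0]}
    - {"slide": [0, 0, -30], "angular": [0, 0, 0]}
    - {"slide": [0, 0, -15], "angular": [0, 0, 0]}

```text
time_s: 7.82
position: [0.5216, 0.2273, 0.2448]
tcp_rot: [[0.002, 1.0, -0.002], [1.0, -0.002, -0.0], [-0.0, -0.002, -1.0]]
force: [0.8, 0.7, -4.4]
grip_width: 0.0271
```

Emit:
carry_out:
  targets:
    - {"slide": [0, 0, -8], "angular": [0, 0, 0]}
    - {"slide": [0, 0, 0], "angular": [0, 0, 0]}
    - {"slide": [0, 0, 0], "angular": [0, 0, 0]}

```text
time_s: 8.2
position: [0.5223, 0.2282, 0.2398]
tcp_rot: [[0.001, 1.0, 0.002], [1.0, -0.001, 0.001], [0.001, 0.002, -1.0]]
force: [0.3, -0.9, -3.8]
grip_width: 0.0272
```

```bash
python3 - <<'E'
from h import *
s=observe(); print(s['time_s'],s['position'],s['tcp_rot'],s['force'],s['joint_velocities'])
c=snap('wrist','w3.png');W=fpts(c)
p=np.array(s['position']);zb=p[2]-.166
for a in(.01,.03,.05,.07):
    H=near(W,p,zb+a,zb+a+.02,.036)
    if len(H)>8:print(a,len(H),(fit(H[:,:2],.027)[0]))
B=near(W,(.5217,.2284),.02,.052,.034);print('wall',len(B),fit(B[:,:2],.0285) if len(B)>8 else '')
T=near(W,(.553,.274),.054,.064,.14)
from scipy.optimize import differential_evolution
def loc(q,X):
    d=X-q[:2];cs,sn=np.cos(q[2]),np.sin(q[2]);return np.stack([d[:,0]*cs+d[:,1]*sn,-d[:,0]*sn+d[:,1]*cs],1)
def cost(q):
    L=loc(q,T[:,:2]);return np.maximum(np.abs(L)-[.1,.05],0).sum()+np.maximum(.0285-np.hypot(L[:,0]+.055,L[:,1]),0).sum()
r=differential_evolution(cost,[(.52,.58),(.24,.3),(.8,1.2)],seed=1,tol=1e-9);x,y,th=r.x;cs,sn=np.cos(th),np.sin(th)
print(len(T),r.x,'bore',x-.055*cs,y-.055*sn)
snap('side','s3.png');snap('scene','c3.png')
a=cv2.imread('pics/s3.png')[170:310,130:270];b=cv2.imread('pics/c3.png')[150:260,270:400]
cv2.imwrite('pics/c3c.png',np.hstack([cv2.resize(a,(400,400)),cv2.resize(b,(400,400))]))
E
```

```text
8.2 [0.52226391 0.22820323 0.23975306] [[ 1.23525125e-03  9.99998087e-01  1.51685827e-03]
 [ 9.99999088e-01 -1.23607730e-03  5.43760048e-04]
 [ 5.45633962e-04  1.51618520e-03 -9.99998702e-01]] [ 0.34004318 -0.90189525 -3.79984713] [-0.0017333  -0.00312456 -0.00031079  0.00099036  0.00143622 -0.00281055
  0.00131632]
0.01 121 [0.5225 0.2269]
0.03 114 [0.5226 0.227 ]
0.05 174 [0.5227 0.2274]
0.07 222 [0.5228 0.2273]
wall 17 (array([0.5218, 0.2288]), np.float64(8e-05))
7424 [0.55215365 0.27450342 0.98717949] bore 0.5218461384885532 0.22860728991367057
```

View pics/c3c.png

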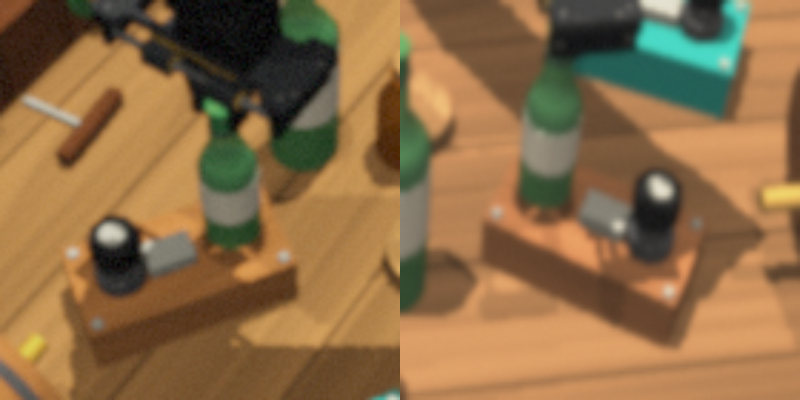

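Emit:
carry_out:
  targets:
    - {"slide": [-0.6, 1.3, 0], "angular": [0, 0, 0]}
    - {"slide": [0, 0, -8], "angular": [0, 0, 0]}
    - {"slide": [0, 0, -5], "angular": [0, 0, 0]}
    - {"slide": [0, 0, -4], "angular": [0, 0, 0]}
    - {"slide": [0, 0, -4], "angular": [0, 0, 0]}
    - {"slide": [0, 0, 0], "angular": [0, 0, 0]}

```text
time_s: 9.1
position: [0.521, 0.2291, 0.2173]
tcp_rot: [[0.001, 1.0, -0.001], [1.0, -0.001, -0.0], [-0.0, -0.001, -1.0]]
force: [0.3, -0.8, -4.9]
grip_width: 0.027
```

Emit:
carry_out:
  targets:
    - {"slide": [0, 0, -4], "angular": [0, 0, 0]}
    - {"slide": [0, 0, -4], "angular": [0, 0, 0]}
    - {"slide": [0, 0, -4], "angular": [0, 0, 0]}
    - {"slide": [0, 0, -4], "angular": [0, 0, 0]}
    - {"slide": [0, 0, 0], "angular": [0, 0, 0]}

```text
time_s: 9.72
position: [0.521, 0.2291, 0.2012]
tcp_rot: [[0.001, 1.0, -0.001], [1.0, -0.001, -0.0], [-0.0, -0.001, -1.0]]
force: [0.3, 0.2, -4.1]
grip_width: 0.0269
```

Emit:
carry_out:
  targets:
    - {"slide": [0, 0, -4], "angular": [0, 0, 0]}
    - {"slide": [0, 0, -4], "angular": [0, 0, 0]}
    - {"slide": [0, 0, -4], "angular": [0, 0, 0]}
    - {"slide": [0, 0, -3], "angular": [0, 0, 0]}
    - {"slide": [0, 0, 0], "angular": [0, 0, 0]}

```text
time_s: 10.35
position: [0.521, 0.2292, 0.1863]
tcp_rot: [[0.001, 1.0, -0.001], [1.0, -0.001, -0.0], [-0.0, -0.001, -1.0]]
force: [-0.1, -0.3, -4.7]
grip_width: 0.0267
```

Free descent so far. The floor is expected at TCP z of about 0.1815, so I'll go slower.

Emit:
carry_out:
  targets:
    - {"slide": [0, 0, -2], "angular": [0, 0, 0]}
    - {"slide": [0, 0, -1], "angular": [0, 0, 0]}
    - {"slide": [0, 0, -1], "angular": [0, 0, 0]}
    - {"slide": [0, 0, 0], "angular": [0, 0, 0]}

```text
time_s: 10.85
position: [0.5211, 0.2292, 0.1826]
tcp_rot: [[0.001, 1.0, -0.0], [1.0, -0.001, -0.0], [-0.0, -0.0, -1.0]]
force: [-0.4, -0.2, -4.0]
grip_width: 0.0272
```

Emit:
carry_out:
  targets:
    - {"slide": [0, 0, -0.5], "angular": [0, 0, 0]}
    - {"slide": [0, 0, -0.5], "angular": [0, 0, 0]}
    - {"slide": [0, 0, 0], "angular": [0, 0, 0]}

```text
time_s: 11.22
position: [0.5211, 0.2293, 0.1817]
tcp_rot: [[0.001, 1.0, -0.0], [1.0, -0.001, 0.0], [0.0, -0.0, -1.0]]
force: [0.0, 0.1, -4.0]
grip_width: 0.0274
```

Emit:
carry_out:
  targets:
    - {"slide": [0, 0, -0.5], "angular": [0, 0, 0]}
    - {"slide": [0, 0, -0.5], "angular": [0, 0, 0]}
    - {"slide": [0, 0, 0], "angular": [0, 0, 0]}

```text
time_s: 11.6
position: [0.5215, 0.2296, 0.1816]
tcp_rot: [[0.001, 1.0, 0.001], [1.0, -0.001, 0.0], [0.0, 0.001, -1.0]]
force: [-1.9, 0.1, 5.7]
grip_width: 0.027
```

Emit:
carry_out:
  targets:
    - {"slide": [0, 0, 0], "angular": [0, 0, 0]}
    - {"slide": [0, 0, 0], "angular": [0, 0, 0]}
    - {"slide": [0, 0, 0], "angular": [0, 0, 0]}
    - {"slide": [0, 0, 0], "angular": [0, 0, 0]}
    - {"slide": [0, 0, 0], "angular": [0, 0, 0]}
    - {"slide": [0, 0, 0], "angular": [0, 0, 0]}
    - {"slide": [0, 0, 0], "angular": [0, 0, 0]}
    - {"slide": [0, 0, 0], "angular": [0, 0, 0]}
  hand: -1

```text
time_s: 12.6
position: [0.5212, 0.2293, 0.1806]
tcp_rot: [[0.001, 1.0, -0.0], [1.0, -0.001, -0.0], [-0.0, -0.0, -1.0]]
force: [-0.2, -0.3, -0.0]
grip_width: 0.0865
```

Emit:
carry_out:
  targets:
    - {"slide": [0, 0, 10], "angular": [0, 0, 0]}
    - {"slide": [0, 0, 25], "angular": [0, 0, 0]}
    - {"slide": [0, 0, 30], "angular": [0, 0, 0]}
    - {"slide": [0, 0, 30], "angular": [0, 0, 0]}
    - {"slide": [0, 0, 20], "angular": [0, 0, 0]}
    - {"slide": [0, 0, 5], "angular": [0, 0, 0]}
    - {"slide": [0, 0, 0], "angular": [0, 0, 0]}

```text
time_s: 13.48
position: [0.5211, 0.2292, 0.3006]
tcp_rot: [[0.001, 1.0, 0.0], [1.0, -0.001, -0.0], [-0.0, 0.0, -1.0]]
force: [-0.3, -0.3, -0.0]
grip_width: 0.0875
```

```bash
python3 - <<'E'
from h import *
s=observe(); print(s['time_s'],s['position'],s['joint_pos'],s['force'],s['grip_width'])
c=snap('wrist','w4.png');W=fpts(c)
K=near(W,(.5825,.32),.126,.136,.04);print('ktop',len(K),(K.min(0)+K.max(0))/2,K.mean(0))
K=near(W,(.5825,.32),.1,.127,.03);print('kside',len(K),fit(K[:,:2],.023))
H=near(W,(.5217,.229),.195,.215,.03);print('cap',len(H),(H.min(0)+H.max(0))/2)
H=near(W,(.5217,.229),.07,.115,.036);print('body',len(H),fit(H[:,:2],.027))
E
```

```text
13.475 [0.52112125 0.22922643 0.30055701] [ 0.18954028  0.2176675  -0.803241    1.49295659  0.15656926  1.49709935
 -0.61440955] [-0.34846842 -0.26313296 -0.04931613] 0.08747872207148003
ktop 1138 [0.58293285 0.32012056 0.12989516] [0.58175348 0.32008007 0.13032419]
kside 107 (array([0.5832, 0.3204]), np.float64(0.00085))
cap 710 [0.52107257 0.22790869 0.20069384]
body 189 (array([0.521 , 0.2282]), np.float64(0.00021))
```

View pics/w4.png

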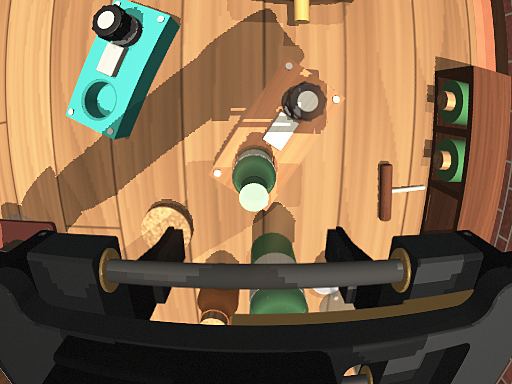

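The bottle is seated: the cap reads about 0.20 high and the body is centred at (0.521,0.228). The knob is at pixel (303,101), which gives (0.5827,0.3202). I'll go above the knob with yaw +15° so the gripper's body stays clear of the neck.

Emit:
carry_out:
  targets:
    - {"slide": [5, 10, 0], "angular": [0, 0, 3]}
    - {"slide": [15, 22, 0], "angular": [0, 0, 4]}
    - {"slide": [20, 28, 0], "angular": [0, 0, 4]}
    - {"slide": [15, 22, 0], "angular": [0, 0, 4]}
    - {"slide": [6.6, 9, -20], "angular": [0, 0, 0]}
    - {"slide": [0, 0, -40], "angular": [0, 0, 0]}
    - {"slide": [0, 0, -30], "angular": [0, 0, 0]}
    - {"slide": [0, 0, -10], "angular": [0, 0, 0]}

```text
time_s: 14.52
position: [0.5816, 0.319, 0.1973]
tcp_rot: [[-0.257, 0.966, -0.004], [0.966, 0.257, -0.002], [-0.001, -0.004, -1.0]]
force: [-0.0, -0.1, 0.1]
grip_width: 0.0874
```

Emit:
carry_out:
  targets:
    - {"slide": [0, 0, 0], "angular": [0, 0, 0]}
    - {"slide": [0, 0, 0], "angular": [0, 0, 0]}

```text
time_s: 14.78
position: [0.5832, 0.3206, 0.202]
tcp_rot: [[-0.258, 0.966, 0.002], [0.966, 0.258, 0.001], [0.001, 0.002, -1.0]]
force: [0.3, -0.6, 0.9]
grip_width: 0.0871
```

```bash
python3 - <<'E'
from h import *
s=observe(); print(s['time_s'],s['position'],s['joint_pos'],s['force'])
for n in('scene','side'): snap(n,n+'5.png')
a=cv2.imread('pics/side5.png')[130:330,100:300];b=cv2.imread('pics/scene5.png')[100:260,270:430]
cv2.imwrite('pics/c5.png',np.hstack([cv2.resize(a,(400,400)),cv2.resize(b,(400,400))]))
E
```

```text
14.775 [0.58319168 0.32064899 0.20196873] [ 0.00674053  0.48928585 -0.81655239  1.40457442  0.35553791  1.39682347
 -0.55047369] [ 0.2750935  -0.64353001  0.90631428]
```

View pics/c5.png

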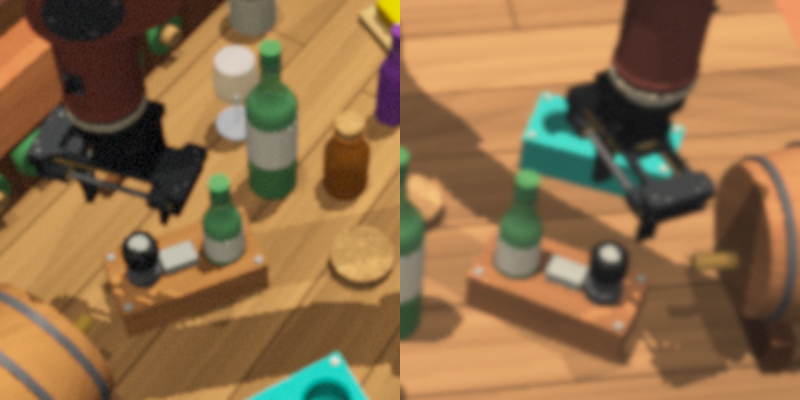

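The bottle is standing in the bore, and the gripper is above the knob with its long side across the block. I need to check barrel clearance before descending.

```bash
python3 - <<'E'
from h import *
k=np.array([.5827,.3202])
for n in('scene','side'):
    c=dict(np.load(f'pics/{n}0.npz'));W=pts(c).reshape(-1,3)
    d=np.hypot(*(W[:,:2]-k).T)
    for z0,z1 in((.07,.13),(.14,.3)):
        m=(d>.03)&(d<.25)&(W[:,2]>z0)&(W[:,2]<z1)
        if m.any():
            i=np.argsort(d[m])[:4]; print(n,z0,d[m][i].round(3),W[m][i].round(3).tolist())
E
```

```text
scene 0.07 [0.03  0.031 0.031 0.031] [[0.567, 0.294, 0.08], [0.573, 0.291, 0.074], [0.579, 0.289, 0.076], [0.581, 0.289, 0.074]]
scene 0.14 [0.151 0.151 0.151 0.151] [[0.58, 0.471, 0.163], [0.576, 0.471, 0.218], [0.598, 0.47, 0.213], [0.594, 0.471, 0.144]]
side 0.07 [0.03  0.03  0.031 0.031] [[0.556, 0.306, 0.081], [0.57, 0.293, 0.081], [0.564, 0.296, 0.081], [0.554, 0.309, 0.077]]
side 0.14 [0.156 0.156 0.156 0.156] [[0.589, 0.476, 0.223], [0.571, 0.476, 0.224], [0.574, 0.476, 0.221], [0.595, 0.476, 0.222]]
```

Emit:
carry_out:
  targets:
    - {"slide": [-0.5, -0.4, -15], "angular": [0, 0, 0]}
    - {"slide": [0, 0, -25], "angular": [0, 0, 0]}
    - {"slide": [0, 0, -25], "angular": [0, 0, 0]}
    - {"slide": [0, 0, -14], "angular": [0, 0, 0]}
    - {"slide": [0, 0, -5], "angular": [0, 0, 0]}
    - {"slide": [0, 0, 0], "angular": [0, 0, 0]}

```text
time_s: 15.62
position: [0.5823, 0.32, 0.1169]
tcp_rot: [[-0.258, 0.966, 0.0], [0.966, 0.258, 0.0], [0.0, 0.0, -1.0]]
force: [-0.4, -0.6, 0.7]
grip_width: 0.0872
```

Emit:
carry_out:
  targets:
    - {"slide": [0, 0, 0], "angular": [0, 0, 0]}
    - {"slide": [0, 0, 0], "angular": [0, 0, 0]}
    - {"slide": [0, 0, 0], "angular": [0, 0, 0]}
    - {"slide": [0, 0, 0], "angular": [0, 0, 0]}
    - {"slide": [0, 0, 0], "angular": [0, 0, 0]}
    - {"slide": [0, 0, 0], "angular": [0, 0, 0]}
    - {"slide": [0, 0, 0], "angular": [0, 0, 0]}
  hand: 1

```text
time_s: 16.5
position: [0.5818, 0.3198, 0.1167]
tcp_rot: [[-0.258, 0.966, -0.001], [0.966, 0.258, -0.0], [-0.0, -0.001, -1.0]]
force: [-3.2, -1.3, 2.7]
grip_width: 0.0426
```

Emit:
carry_out:
  targets:
    - {"slide": [0, 0, -3], "angular": [0, 0, 0]}
    - {"slide": [0, 0, -4], "angular": [0, 0, 0]}
    - {"slide": [0, 0, -4], "angular": [0, 0, 0]}
    - {"slide": [0, 0, 0], "angular": [0, 0, 0]}

```text
time_s: 17.0
position: [0.5818, 0.3198, 0.1058]
tcp_rot: [[-0.258, 0.966, -0.001], [0.966, 0.258, -0.0], [-0.0, -0.001, -1.0]]
force: [-6.2, -2.0, 7.2]
grip_width: 0.0428
```

Emit:
carry_out:
  targets:
    - {"slide": [0.3, 0.1, 0], "angular": [0, 0, -4]}
    - {"slide": [0, 0, 0], "angular": [0, 0, -6]}
    - {"slide": [0, 0, 0], "angular": [0, 0, -6]}
    - {"slide": [0, 0, 0], "angular": [0, 0, -6]}
    - {"slide": [0, 0, 0], "angular": [0, 0, -6]}
    - {"slide": [0, 0, 0], "angular": [0, 0, -6]}
    - {"slide": [0, 0, 0], "angular": [0, 0, -6]}

```text
time_s: 17.88
position: [0.5816, 0.3199, 0.1059]
tcp_rot: [[0.426, 0.905, -0.001], [0.905, -0.426, -0.001], [-0.001, -0.001, -1.0]]
force: [-7.0, -3.3, 6.8]
grip_width: 0.0423
```

```bash
python3 -c "
from h import *
s=observe();print(s['force'],s['moment'],s['joint_pos'])"
```

```text
[-7.02920484 -3.30992478  6.75048283] [-0.75951134  1.56014063  0.0494461 ] [-0.09134338  0.5167996  -0.65363033  1.52435638  0.32618909  1.21328037
 -1.2374537 ]
```

Emit:
carry_out:
  targets:
    - {"slide": [-0.6, -0.2, 0], "angular": [0, 0, -5]}
    - {"slide": [0, 0, 0], "angular": [0, 0, -5]}
    - {"slide": [0, 0, 0], "angular": [0, 0, -5]}
    - {"slide": [0, 0, 0], "angular": [0, 0, 0]}

```text
time_s: 18.38
position: [0.5814, 0.3199, 0.1062]
tcp_rot: [[0.644, 0.765, -0.0], [0.765, -0.644, -0.0], [-0.001, -0.0, -1.0]]
force: [-5.8, -3.6, 7.3]
grip_width: 0.0425
```

```bash
python3 -c "
from h import *
s=observe();print(s['force'],s['moment'],s['position'])"
```

```text
[-5.81189424 -3.6315137   7.31605755] [-0.64313002  1.21682805 -0.02601441] [0.58138182 0.31989189 0.1061526 ]
```

Emit:
carry_out:
  targets:
    - {"slide": [-0.5, -0.3, 0], "angular": [0, 0, -5]}
    - {"slide": [0, 0, 0], "angular": [0, 0, -5]}
    - {"slide": [0, 0, 0], "angular": [0, 0, -5]}
    - {"slide": [0, 0, 0], "angular": [0, 0, -5]}
    - {"slide": [0, 0, 0], "angular": [0, 0, 0]}

```text
time_s: 19.0
position: [0.5812, 0.32, 0.106]
tcp_rot: [[0.866, 0.5, 0.0], [0.5, -0.866, 0.0], [0.0, -0.0, -1.0]]
force: [-3.2, -0.8, 5.0]
grip_width: 0.0426
```

```bash
python3 -c "
from h import *
s=observe();print(s['force'],s['moment'],s['position'])"
```

```text
[-3.22645285 -0.81727923  5.02246705] [-0.08345309  0.95166724 -0.10284689] [0.58122212 0.31997705 0.10602291]
```

Emit:
carry_out:
  targets:
    - {"slide": [0, 0, -0.4], "angular": [0, 0, -5]}
    - {"slide": [0, 0, -0.4], "angular": [0, 0, -5]}
    - {"slide": [0, 0, -0.4], "angular": [0, 0, -5]}
    - {"slide": [0, 0, -0.3], "angular": [0, 0, -3]}
    - {"slide": [0, 0, 0], "angular": [0, 0, 0]}

```text
time_s: 19.62
position: [0.5812, 0.3201, 0.1045]
tcp_rot: [[0.978, 0.209, 0.0], [0.209, -0.978, 0.001], [0.0, -0.001, -1.0]]
force: [-4.2, 1.0, 5.6]
grip_width: 0.0424
```

```bash
python3 -c "
from h import *
s=observe();print(s['time_s'],s['force'],s['moment'],s['position'],s['joint_pos'])"
```

```text
19.625 [-4.18379725  1.03497154  5.58947699] [-0.06271121  0.95476487  0.06928035] [0.58115687 0.32009658 0.1044618 ] [-0.21053962  0.47818495 -0.48241557  1.53520102  0.2319866   1.18510379
 -2.09453771]
```

Emit:
carry_out:
  targets:
    - {"slide": [0, 0, 0], "angular": [0, 0, 0]}
    - {"slide": [0, 0, 0], "angular": [0, 0, 0]}
    - {"slide": [0, 0, 0], "angular": [0, 0, 0]}
    - {"slide": [0, 0, 0], "angular": [0, 0, 0]}
    - {"slide": [0, 0, 0], "angular": [0, 0, 0]}
    - {"slide": [0, 0, 0], "angular": [0, 0, 0]}
  hand: -1

```text
time_s: 20.38
position: [0.5814, 0.3194, 0.1041]
tcp_rot: [[0.978, 0.207, -0.0], [0.207, -0.978, -0.0], [-0.0, 0.0, -1.0]]
force: [-0.1, -0.2, 0.1]
grip_width: 0.0862
```

Emit:
carry_out:
  targets:
    - {"slide": [0, 0, 0], "angular": [0, 0, 6]}
    - {"slide": [0, 0, 0], "angular": [0, 0, 10]}
    - {"slide": [0, 0, 0], "angular": [0, 0, 10]}
    - {"slide": [0, 0, 0], "angular": [0, 0, 10]}
    - {"slide": [0, 0, 0], "angular": [0, 0, 10]}
    - {"slide": [0, 0, 0], "angular": [0, 0, 10]}
    - {"slide": [0, 0, 0], "angular": [0, 0, 10]}
    - {"slide": [0, 0, 0], "angular": [0, 0, 10]}

```text
time_s: 21.38
position: [0.5815, 0.3194, 0.1042]
tcp_rot: [[0.03, 1.0, 0.0], [1.0, -0.03, 0.0], [0.0, 0.0, -1.0]]
force: [-0.4, -0.5, 0.4]
grip_width: 0.0871
```

Emit:
carry_out:
  targets:
    - {"slide": [0, 0, 0], "angular": [0, 0, 10]}
    - {"slide": [0, 0, 0], "angular": [0, 0, 6]}
    - {"slide": [0, 0, 0], "angular": [0, 0, 0]}
    - {"slide": [0, 0, 0], "angular": [0, 0, 0]}

```text
time_s: 21.88
position: [0.5815, 0.3194, 0.1042]
tcp_rot: [[-0.238, 0.971, -0.0], [0.971, 0.238, 0.0], [0.0, 0.0, -1.0]]
force: [0.4, 0.6, -0.2]
grip_width: 0.087
```

```bash
python3 - <<'E'
from h import *
s=observe();print(s['time_s'],s['force'],s['position'],s['joint_pos'])
c=snap('wrist','w6.png');W=fpts(c)
H=near(W,(.5815,.32),.108,.135,.026);print('knob',len(H),np.median(H,0),(H.min(0)+H.max(0))/2)
for n in('side','scene'):
    c=snap(n,n+'6.png');H=near(pts(c),(.5815,.32),.105,.135,.026);print(n,len(H),H[:,2].max() if len(H) else '')
E
```

```text
21.875 [ 0.38813317  0.63607689 -0.23258444] [0.58148738 0.31944255 0.10416954] [-0.00544497  0.55441239 -0.78210337  1.52405161  0.4044095   1.23088914
 -0.60773007]
knob 3700 [0.58052262 0.32636069 0.11846808] [0.58229037 0.32369665 0.11482948]
side 207 0.12548526832544826
scene 107 0.1254926439477912
```

View pics/w6.png

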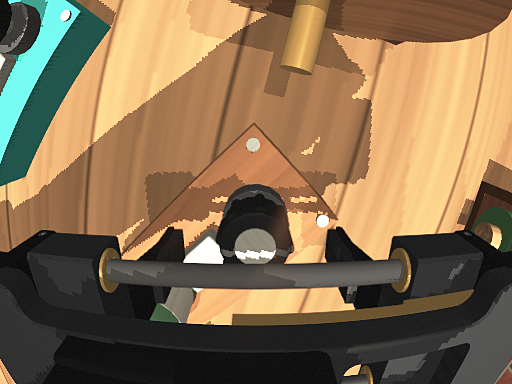

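Emit:
carry_out:
  targets:
    - {"slide": [-0.2, 0.4, 2], "angular": [0, 0, 0]}
    - {"slide": [0, 0, 0], "angular": [0, 0, 0]}
    - {"slide": [0, 0, 0], "angular": [0, 0, 0]}
    - {"slide": [0, 0, 0], "angular": [0, 0, 0]}
    - {"slide": [0, 0, 0], "angular": [0, 0, 0]}
    - {"slide": [0, 0, 0], "angular": [0, 0, 0]}
    - {"slide": [0, 0, 0], "angular": [0, 0, 0]}
    - {"slide": [0, 0, 0], "angular": [0, 0, 0]}
  hand: 1

```text
time_s: 23.02
position: [0.5816, 0.3199, 0.1062]
tcp_rot: [[-0.241, 0.971, 0.001], [0.971, 0.241, 0.0], [0.0, 0.001, -1.0]]
force: [2.6, 1.4, -0.7]
grip_width: 0.0422
```

Emit:
carry_out:
  targets:
    - {"slide": [0, 0, -0.3], "angular": [0, 0, -5]}
    - {"slide": [0, 0, -0.4], "angular": [0, 0, -5]}
    - {"slide": [0, 0, -0.4], "angular": [0, 0, -5]}
    - {"slide": [0, 0, -0.4], "angular": [0, 0, -5]}
    - {"slide": [0, 0, 0], "angular": [0, 0, 0]}

```text
time_s: 23.65
position: [0.5814, 0.3198, 0.1047]
tcp_rot: [[0.105, 0.994, 0.0], [0.994, -0.105, -0.0], [-0.0, 0.0, -1.0]]
force: [3.0, 0.6, -0.7]
grip_width: 0.042
```

```bash
python3 -c "
from h import *
s=observe();print(s['time_s'],s['force'],s['moment'],s['position'])"
```

```text
23.65 [ 2.95045443  0.63170291 -0.70869699] [ 0.05716024 -0.79853672 -0.03827021] [0.58142641 0.31977007 0.10468299]
```

Emit:
carry_out:
  targets:
    - {"slide": [0.3, 0, -0.4], "angular": [0, 0, -5]}
    - {"slide": [0, 0, -0.4], "angular": [0, 0, -5]}
    - {"slide": [0, 0, -0.4], "angular": [0, 0, -5]}
    - {"slide": [0, 0, 0], "angular": [0, 0, 0]}

```text
time_s: 24.15
position: [0.5813, 0.3197, 0.1034]
tcp_rot: [[0.357, 0.934, -0.0], [0.934, -0.357, -0.0], [-0.0, -0.0, -1.0]]
force: [0.7, 0.2, -0.6]
grip_width: 0.0417
```

```bash
python3 -c "
from h import *
s=observe();print(s['time_s'],s['force'],s['moment'],s['position'],s['joint_efforts'][6])"
```

```text
24.15 [ 0.72802342  0.18033527 -0.56239935] [-0.00165519 -0.31498889  0.0143324 ] [0.58133581 0.31974088 0.103372  ] -0.9043972380459309
```

Emit:
carry_out:
  targets:
    - {"slide": [0, 0, -0.4], "angular": [0, 0, -4]}
    - {"slide": [0, 0, -0.3], "angular": [0, 0, -4]}
    - {"slide": [0, 0, 0], "angular": [0, 0, -4]}
    - {"slide": [0, 0, 0], "angular": [0, 0, 0]}

```text
time_s: 24.65
position: [0.5813, 0.3198, 0.1025]
tcp_rot: [[0.543, 0.84, -0.001], [0.84, -0.543, -0.0], [-0.001, -0.0, -1.0]]
force: [0.4, 0.3, -2.0]
grip_width: 0.0421
```

```bash
python3 -c "
from h import *
s=observe();print(s['time_s'],s['force'],s['moment'],s['position'],s['joint_efforts'][6])"
```

```text
24.65 [ 0.38699218  0.33641473 -2.03158354] [-0.02977886 -0.2227951   0.06626332] [0.58126392 0.31976875 0.10245843] -0.7388654910027981
```

Emit:
carry_out:
  targets:
    - {"slide": [0, 0, -0.4], "angular": [0, 0, -4]}
    - {"slide": [0, 0, 0], "angular": [0, 0, -4]}
    - {"slide": [0, 0, 0], "angular": [0, 0, 0]}

```text
time_s: 25.02
position: [0.5813, 0.3199, 0.1023]
tcp_rot: [[0.654, 0.756, -0.001], [0.756, -0.654, -0.0], [-0.0, -0.0, -1.0]]
force: [-0.5, 0.1, 0.2]
grip_width: 0.042
```

```bash
python3 -c "
from h import *
s=observe();print(s['time_s'],s['force'],s['moment'],s['position'],s['joint_efforts'][6],s['tcp_rot'][0])"
```

```text
25.025 [-0.49275808  0.13791401  0.17507319] [0.03282089 0.08931581 0.02229367] [0.58129946 0.31987894 0.10228049] -0.6764646805822849 [ 6.54465214e-01  7.56091934e-01 -5.20516525e-04]
```

Emit:
carry_out:
  targets:
    - {"slide": [0, 0, 0], "angular": [0, 0, -4]}
    - {"slide": [0, 0, 0], "angular": [0, 0, -4]}
    - {"slide": [0, 0, 0], "angular": [0, 0, 0]}

```text
time_s: 25.4
position: [0.5813, 0.3199, 0.1023]
tcp_rot: [[0.753, 0.658, -0.0], [0.658, -0.753, -0.0], [-0.0, -0.0, -1.0]]
force: [-1.9, 1.0, -0.1]
grip_width: 0.0417
```

```bash
python3 -c "
from h import *
s=observe();print(s['time_s'],s['force'],s['moment'],s['position'],s['joint_efforts'][6],s['tcp_rot'][0])"
```

```text
25.4 [-1.88849696  0.9695985  -0.13852057] [ 0.01276428  0.20670579 -0.05044809] [0.58126722 0.31991685 0.10227903] -0.6433714181184769 [ 7.53182419e-01  6.57811519e-01 -4.99142851e-04]
```

Emit:
carry_out:
  targets:
    - {"slide": [0, 0, 0], "angular": [0, 0, -4]}
    - {"slide": [0, 0, 0], "angular": [0, 0, -4]}
    - {"slide": [0, 0, 0], "angular": [0, 0, 0]}

```text
time_s: 25.78
position: [0.5812, 0.32, 0.1023]
tcp_rot: [[0.837, 0.547, -0.0], [0.547, -0.837, -0.0], [-0.0, -0.0, -1.0]]
force: [-1.3, -0.2, 0.4]
grip_width: 0.0419
```

```bash
python3 -c "
from h import *
s=observe();print(s['time_s'],s['force'],s['moment'],s['position'],s['joint_efforts'][6],s['tcp_rot'][0])"
```

```text
25.775 [-1.28348954 -0.23961349  0.38221316] [-0.1073319   0.25610433  0.19929947] [0.58120543 0.31996323 0.10225084] -0.867068711668253 [ 8.37195107e-01  5.46904113e-01 -4.95049444e-04]
```

Emit:
carry_out:
  targets:
    - {"slide": [0, 0, 0], "angular": [0, 0, -4]}
    - {"slide": [0, 0, 0], "angular": [0, 0, -4]}
    - {"slide": [0, 0, 0], "angular": [0, 0, 0]}

```text
time_s: 26.15
position: [0.5817, 0.3202, 0.1024]
tcp_rot: [[0.905, 0.426, 0.001], [0.426, -0.905, 0.0], [0.001, -0.0, -1.0]]
force: [1.3, 0.5, -0.7]
grip_width: 0.0421
```

```bash
python3 -c "
from h import *
s=observe();print(s['time_s'],s['force'],s['moment'],s['position'],s['joint_efforts'][6],s['tcp_rot'][0])"
```

```text
26.15 [ 1.30509886  0.53783202 -0.65862824] [ 0.25141976 -0.28959016  0.85037649] [0.58170725 0.32022109 0.10237209] -1.5010779350996017 [9.04861217e-01 4.25706197e-01 6.41301415e-04]
```

Mz jumped from about 0.1 to 0.85 N m, so the stop has been reached. One small nudge to confirm, then release and rise.

Emit:
carry_out:
  targets:
    - {"slide": [0, 0, 0], "angular": [0, 0, -2]}
    - {"slide": [0, 0, 0], "angular": [0, 0, 0]}
    - {"slide": [0, 0, 0], "angular": [0, 0, 0]}

```text
time_s: 26.52
position: [0.5813, 0.32, 0.1023]
tcp_rot: [[0.921, 0.39, -0.0], [0.39, -0.921, 0.0], [-0.0, -0.0, -1.0]]
force: [-0.6, 0.9, 0.3]
grip_width: 0.0419
```

```bash
python3 -c "
from h import *
s=observe();print(s['time_s'],s['force'],s['moment'],s['position'],s['joint_efforts'][6],s['tcp_rot'][0])"
```

```text
26.525 [-0.60753982  0.90307395  0.26756327] [0.36724563 0.25969078 0.13239027] [0.58133854 0.31999047 0.10229105] -0.1543080573901534 [ 9.20720289e-01  3.90222953e-01 -4.42144452e-04]
```

Emit:
carry_out:
  targets:
    - {"slide": [0, 0, 0], "angular": [0, 0, 0]}
    - {"slide": [0, 0, 0], "angular": [0, 0, 0]}
    - {"slide": [0, 0, 0], "angular": [0, 0, 0]}
    - {"slide": [0, 0, 0], "angular": [0, 0, 0]}
    - {"slide": [0, 0, 0], "angular": [0, 0, 0]}
    - {"slide": [0, 0, 0], "angular": [0, 0, 0]}
    - {"slide": [0, 0, 0], "angular": [0, 0, 0]}
  hand: -1

```text
time_s: 27.4
position: [0.5816, 0.3198, 0.1024]
tcp_rot: [[0.921, 0.39, -0.0], [0.39, -0.921, 0.0], [-0.0, -0.0, -1.0]]
force: [0.4, 0.3, -0.6]
grip_width: 0.0865
```

Emit:
carry_out:
  targets:
    - {"slide": [0, 0, 10], "angular": [0, 0, 0]}
    - {"slide": [0, 0, 30], "angular": [0, 0, 0]}
    - {"slide": [0, 0, 40], "angular": [0, 0, 0]}
    - {"slide": [0, 0, 40], "angular": [0, 0, 0]}
    - {"slide": [0, 0, 40], "angular": [0, 0, 0]}
    - {"slide": [0, 0, 30], "angular": [0, 0, 0]}
    - {"slide": [0, 0, 10], "angular": [0, 0, 0]}
    - {"slide": [0, 0, 0], "angular": [0, 0, 0]}

```text
time_s: 28.4
position: [0.5816, 0.3199, 0.3025]
tcp_rot: [[0.921, 0.39, 0.001], [0.39, -0.921, 0.0], [0.001, -0.0, -1.0]]
force: [-0.6, -0.2, -1.2]
grip_width: 0.0871
```

```bash
python3 - <<'E'
from h import *
s=observe();print(s['time_s'],s['force'],s['position'],s['joint_pos'])
c=snap('wrist','w7.png');W=fpts(c)
H=near(W,(.582,.32),.108,.135,.018);print('knob',len(H),np.median(H,0))
H=near(W,(.5215,.2285),.19,.215,.03);print('cap',len(H),(H.min(0)+H.max(0))/2 if len(H) else '',np.median(H,0))
for n in('side','scene'):
    c=snap(n,n+'7.png');W=pts(c);H=near(W,(.582,.32),.1,.135,.018);print(n,len(H),np.median(H,0))
    for a,b,r in((.07,.115,.027),(.16,.2,.014)):
        H=near(W,(.5215,.2285),a,b,.036);print(' bottle',len(H),fit(H[:,:2],r),H[:,2].max())
a=cv2.imread('pics/side7.png')[200:310,120:260];b=cv2.imread('pics/scene7.png')[150:260,270:410]
cv2.imwrite('pics/c7.png',np.hstack([cv2.resize(a,(400,314)),cv2.resize(b,(400,314))]))
E
```

```text
28.4 [-0.63796174 -0.17813489 -1.16961214] [0.58158945 0.31993843 0.30245992] [-0.19314303  0.38498259 -0.53434122  1.25625066  0.19261433  1.54963186
 -1.86914351]
knob 645 [0.58228102 0.32014749 0.11496417]
cap 29 [0.52162165 0.22879045 0.19757503] [0.53296073 0.23109828 0.19290036]
side 135 [0.58165809 0.32019522 0.11627649]
 bottle 221 (array([0.5224, 0.2295]), np.float64(0.00139)) 0.114978442346714
 bottle 100 (array([0.5221, 0.2287]), np.float64(0.001)) 0.19914199901039184
scene 92 [0.58360765 0.32034847 0.1163302 ]
 bottle 205 (array([0.521 , 0.2262]), np.float64(0.00233)) 0.11447376075601269
 bottle 92 (array([0.5205, 0.2256]), np.float64(0.00145)) 0.19985683450611905
```

View pics/c7.png

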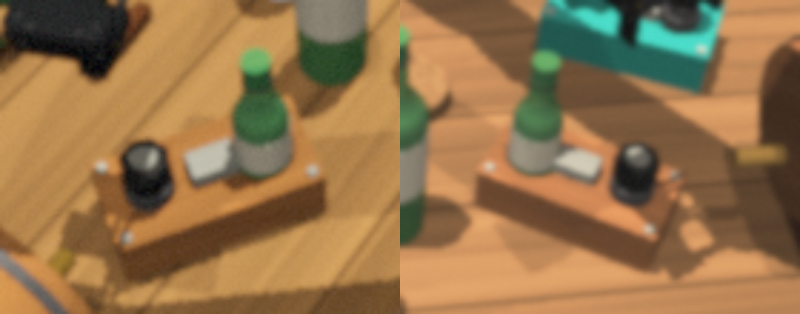

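View pics/w7.png

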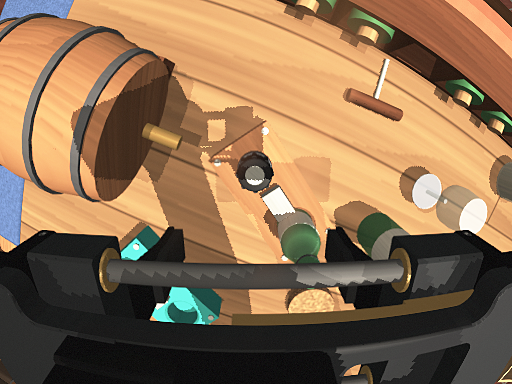

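Both views show the bottle upright in the bore, the jaw against it, and the knob top at 0.115–0.116, which is the home level. The last nudge slipped off the torque peak. To be sure of the stop I'll regrip once and turn against it again.

Emit:
carry_out:
  targets:
    - {"slide": [0, 0, -10], "angular": [0, 0, 8]}
    - {"slide": [0, 0, -30], "angular": [0, 0, 10]}
    - {"slide": [0, 0, -40], "angular": [0, 0, 10]}
    - {"slide": [0, 0, -40], "angular": [0, 0, 10]}
    - {"slide": [0, 0, -40], "angular": [0, 0, 10]}
    - {"slide": [0, 0, -30], "angular": [0, 0, 5]}
    - {"slide": [0, 0, -8], "angular": [0, 0, 0]}
    - {"slide": [0, 0, 0], "angular": [0, 0, 0]}

```text
time_s: 29.55
position: [0.5813, 0.3197, 0.1041]
tcp_rot: [[0.245, 0.97, -0.001], [0.97, -0.245, -0.0], [-0.0, -0.001, -1.0]]
force: [0.5, -0.9, 0.4]
grip_width: 0.0869
```

Emit:
carry_out:
  targets:
    - {"slide": [0, 0, 0], "angular": [0, 0, 0]}
    - {"slide": [0, 0, 0], "angular": [0, 0, 0]}
    - {"slide": [0, 0, 0], "angular": [0, 0, 0]}
    - {"slide": [0, 0, 0], "angular": [0, 0, 0]}
    - {"slide": [0, 0, 0], "angular": [0, 0, 0]}
    - {"slide": [0, 0, 0], "angular": [0, 0, 0]}
    - {"slide": [0, 0, 0], "angular": [0, 0, 0]}
    - {"slide": [0, 0, 0], "angular": [0, 0, 0]}
  hand: 1

```text
time_s: 30.55
position: [0.5818, 0.3206, 0.1054]
tcp_rot: [[0.243, 0.97, 0.001], [0.97, -0.243, 0.001], [0.001, 0.001, -1.0]]
force: [-1.6, 0.8, 6.0]
grip_width: 0.0149
```

Emit:
carry_out:
  targets:
    - {"slide": [0, 0, 0], "angular": [0, 0, -3]}
    - {"slide": [0, 0, 0], "angular": [0, 0, 0]}

```text
time_s: 30.8
position: [0.5819, 0.3205, 0.1054]
tcp_rot: [[0.294, 0.956, 0.001], [0.956, -0.294, 0.001], [0.001, 0.001, -1.0]]
force: [-1.1, -0.5, 6.4]
grip_width: 0.0016
```

```bash
python3 -c "
from h import *
s=observe();print(s['time_s'],s['force'],s['moment'],s['position'],s['joint_efforts'][6],s['tcp_rot'][0])"
```

```text
30.8 [-1.0652938  -0.51830126  6.44141172] [0.00476837 0.05260186 0.00357071] [0.58194712 0.32050909 0.1053807 ] -0.410476578399539 [0.29395535 0.95581822 0.001337  ]
```

Emit:
carry_out:
  targets:
    - {"slide": [0, 0, 0], "angular": [0, 0, -3]}
    - {"slide": [0, 0, 0], "angular": [0, 0, 0]}

```text
time_s: 31.05
position: [0.5821, 0.3204, 0.1054]
tcp_rot: [[0.344, 0.939, 0.002], [0.939, -0.344, 0.001], [0.001, 0.001, -1.0]]
force: [-0.5, 0.5, 5.2]
grip_width: 0.0002
```

```bash
python3 -c "
from h import *
s=observe();print(s['time_s'],s['force'],s['moment'],s['position'],s['joint_efforts'][6],s['tcp_rot'][0])"
```

```text
31.05 [-0.54328565  0.47465413  5.15785502] [0.01446118 0.05501736 0.01300088] [0.5820793  0.32042478 0.10541323] -0.40402935817837715 [0.34370296 0.93907714 0.0015464 ]
```

The fingers closed fully, so the knob isn't between them. I'm stopping to look.

```bash
python3 - <<'E'
from h import *
snap('wrist','w8.png')
for n in('side','scene'): snap(n,n+'8.png')
a=cv2.imread('pics/side8.png')[180:310,100:280];b=cv2.imread('pics/scene8.png')[130:260,250:430]
cv2.imwrite('pics/c8.png',np.hstack([cv2.resize(a,(400,290)),cv2.resize(b,(400,290))]))
E
```

```text
(no output)
```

View pics/c8.png

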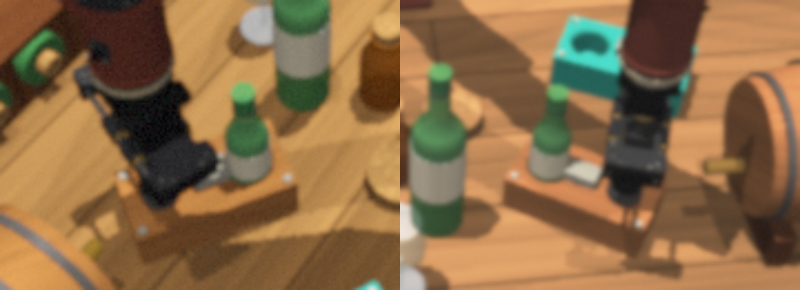

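View pics/w8.png

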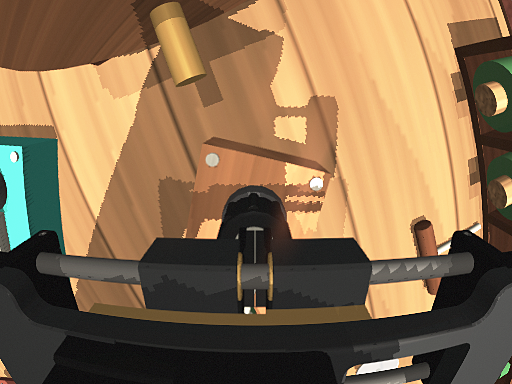

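```bash
python3 - <<'E'
from h import *
c=dict(np.load('pics/w8.npz'));W=fpts(c)
for v in range(182,262,6): print(v,[W[v,u].round(3).tolist() for u in(230,253,276)])
c=dict(np.load('pics/w7.npz'));W=fpts(c);H=near(W,(.582,.32),.06,.135,.03)
print(np.histogram(H[:,2],bins=np.arange(.06,.135,.005)))
E
```

```text
182 [[0.574, 0.35, 0.06], [0.591, 0.344, 0.059], [0.607, 0.338, 0.059]]
188 [[0.573, 0.346, 0.059], [0.59, 0.343, 0.071], [0.605, 0.334, 0.059]]
194 [[0.571, 0.342, 0.059], [0.59, 0.343, 0.089], [0.604, 0.33, 0.062]]
200 [[0.573, 0.342, 0.077], [0.59, 0.343, 0.1], [0.603, 0.331, 0.078]]
206 [[0.574, 0.342, 0.092], [0.59, 0.342, 0.111], [0.602, 0.332, 0.095]]
212 [[0.575, 0.342, 0.105], [0.589, 0.34, 0.114], [nan, nan, nan]]
218 [[0.575, 0.34, 0.111], [0.588, 0.336, 0.113], [0.6, 0.331, 0.112]]
224 [[0.574, 0.338, 0.114], [0.587, 0.332, 0.113], [0.599, 0.328, 0.114]]
230 [[0.572, 0.334, 0.114], [0.586, 0.33, 0.116], [0.598, 0.324, 0.114]]
236 [[0.571, 0.33, 0.114], [0.586, 0.33, 0.124], [0.597, 0.321, 0.113]]
242 [[0.588, 0.358, 0.191], [0.586, 0.33, 0.133], [0.602, 0.354, 0.192]]
248 [[0.589, 0.359, 0.197], [0.585, 0.329, 0.138], [0.602, 0.354, 0.196]]
254 [[0.589, 0.358, 0.201], [0.585, 0.327, 0.141], [0.602, 0.354, 0.201]]
260 [[0.59, 0.359, 0.205], [0.586, 0.33, 0.152], [0.602, 0.354, 0.204]]
(array([ 38,  11,  20,  73,  11,  12,  23,  18,  18,  25, 652, 342,   0,
         0,   0]), array([0.06 , 0.065, 0.07 , 0.075, 0.08 , 0.085, 0.09 , 0.095, 0.1  ,
       0.105, 0.11 , 0.115, 0.12 , 0.125, 0.13 , 0.135]))
```

The knob top is still at 0.114, while the closed fingers read as being over or inside it. I'll rise gently and watch the force.

Emit:
carry_out:
  targets:
    - {"slide": [0, 0, 1], "angular": [0, 0, 0]}
    - {"slide": [0, 0, 1], "angular": [0, 0, 0]}

```text
time_s: 31.45
position: [0.5814, 0.3196, 0.1062]
tcp_rot: [[0.343, 0.939, -0.0], [0.939, -0.343, -0.0], [-0.0, -0.0, -1.0]]
force: [0.6, -0.0, -0.4]
grip_width: 0.0004
```

Emit:
carry_out:
  targets:
    - {"slide": [0, 0, 2], "angular": [0, 0, 0]}
    - {"slide": [0, 0, 2], "angular": [0, 0, 0]}

```text
time_s: 31.7
position: [0.5815, 0.3197, 0.1103]
tcp_rot: [[0.343, 0.939, -0.0], [0.939, -0.343, -0.0], [-0.0, -0.0, -1.0]]
force: [-0.7, -0.8, -0.6]
grip_width: 0.0002
```

Emit:
carry_out:
  targets:
    - {"slide": [0, 0, 10], "angular": [0, 0, 0]}
    - {"slide": [0, 0, 20], "angular": [0, 0, 0]}
    - {"slide": [0, 0, 30], "angular": [0, 0, 0]}
    - {"slide": [0, 0, 10], "angular": [0, 0, 0]}
    - {"slide": [0, 0, 0], "angular": [0, 0, 0]}

```text
time_s: 32.33
position: [0.5819, 0.3201, 0.1814]
tcp_rot: [[0.343, 0.939, 0.002], [0.939, -0.343, 0.001], [0.001, 0.001, -1.0]]
force: [-1.7, 0.5, -0.3]
grip_width: 0.0003
```

```bash
python3 - <<'E'
from h import *
s=observe();print(s['time_s'],s['position'],s['grip_width'])
c=snap('wrist','w9.png');W=fpts(c)
H=near(W,(.582,.32),.09,.14,.02);print('knob',len(H),np.median(H,0) if len(H) else '')
ims=[]
for n,(x0,y0) in(('side',(110,150)),('scene',(280,80))):
    c=snap(n,n+'9.png'); W=pts(c); H=near(W,(.582,.32),.1,.3,.03)
    print(n,np.histogram(H[:,2],bins=np.arange(.1,.3,.01))[0]); 
    H=near(W,(.582,.32),.1,.125,.018);print(np.median(H,0))
    ims.append(cv2.resize(cv2.imread(f'pics/{n}9.png')[y0:y0+150,x0:x0+150],(400,400)))
cv2.imwrite('pics/c9.png',np.hstack(ims))
E
```

```text
32.325 [0.58191147 0.32011772 0.18135543] 0.0002786724263712534
knob 1659 [0.58225457 0.32083063 0.11480276]
side [ 40 168   3   0   0   0   0   0   0   0   0   2   4   0   0   0   0   7
  13]
[0.57678433 0.32370188 0.11584706]
scene [ 41 137   9   0   0   0   0   0   0   0   0   0   0   0   0   0   0  10
  58]
[0.58208151 0.31926337 0.11603075]
```

View pics/c9.png

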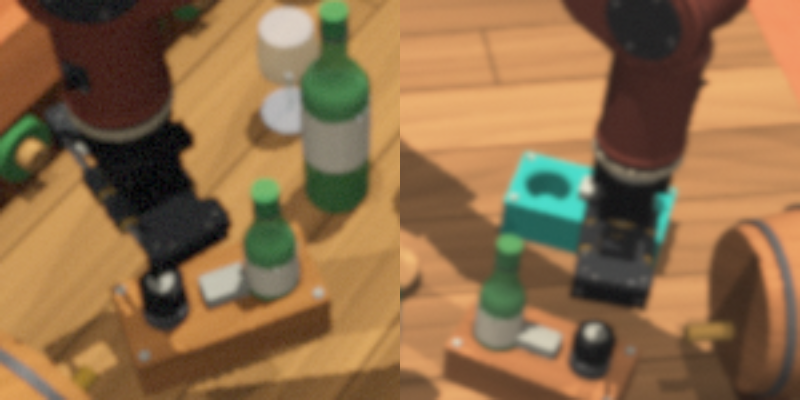

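View pics/w9.png

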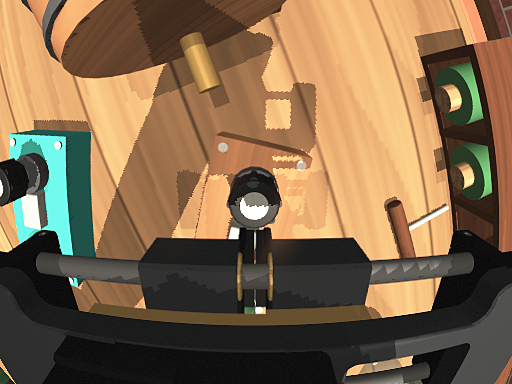

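```bash
python3 - <<'E'
import cv2,numpy as np
L=[('w4',303,101),('w6',256,235),('w7',255,172),('w9',253,200)]
cv2.imwrite('pics/kz.png',np.hstack([cv2.resize(cv2.imread(f'pics/{n}.png')[y-28:y+28,x-28:x+28],(200,200),interpolation=cv2.INTER_CUBIC) for n,x,y in L]))
E
```

```text
(no output)
```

View pics/kz.png

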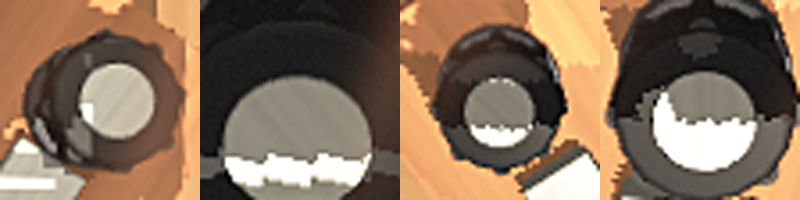

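```bash
python3 - <<'E'
from h import *
th=.987;u=np.array([np.cos(th),np.sin(th)]);v=np.array([-u[1],u[0]]);o=np.array([.5517,.2743])
for n in('w4','w6','w7','w9','scene0','scene9','scene7','side0','side7'):
    c=dict(np.load(f'pics/{n}.npz'));W=(fpts if n[0]=='w' else pts)(c).reshape(-1,3)
    P=W[(np.abs(W[:,2]-.078)<.004)];d=P[:,:2]-o;x=d@u;y=d@v
    m=(np.abs(y)<.008)&(np.abs(x)<.06);x=x[m]
    print(n,len(x),np.percentile(x,[0,3,50,97,100]).round(4) if len(x) else '')
E
```

```text
w4 436 [-0.0291 -0.0136  0.009   0.0331  0.0359]
w6 431 [-0.0301 -0.0292  0.0118  0.0219  0.0233]
w7 371 [-0.0301 -0.029  -0.006   0.0163  0.017 ]
w9 35 [0.0052 0.0056 0.0119 0.017  0.0172]
scene0 68 [-0.0164 -0.0141  0.0131  0.0498  0.0583]
scene9 60 [-0.032  -0.0313 -0.0086  0.0131  0.0139]
scene7 54 [-0.0319 -0.0314 -0.0102  0.0125  0.0143]
side0 90 [-0.0114 -0.0102  0.0115  0.0353  0.0411]
side7 89 [-0.0289 -0.0271 -0.0034  0.0186  0.0347]
```

Emit:
carry_out:
  targets:
    - {"slide": [0, 0, 20], "angular": [0, 0, -7]}
    - {"slide": [0, 0, 35], "angular": [0, 0, -10]}
    - {"slide": [0, 0, 40], "angular": [0, 0, -10]}
    - {"slide": [0, 0, 20], "angular": [0, 0, -10]}
    - {"slide": [0, 0, 6.5], "angular": [0, 0, -10]}
    - {"slide": [0, 0, 0], "angular": [0, 0, 0]}
    - {"slide": [0, 0, 0], "angular": [0, 0, 0]}
  hand: -1

```text
time_s: 33.35
position: [0.5813, 0.3197, 0.3006]
tcp_rot: [[0.919, 0.393, -0.001], [0.393, -0.919, -0.001], [-0.002, 0.0, -1.0]]
force: [-0.8, 0.4, -0.3]
grip_width: 0.0624
```

```bash
python3 - <<'E'
from h import *
s=observe();print(s['time_s'],s['position'],s['grip_width'],s['tcp_rot'][0])
snap('wrist','w10.png');snap('scene','scene10.png');snap('side','side10.png')
th=.987;u=np.array([np.cos(th),np.sin(th)]);v=np.array([-u[1],u[0]]);o=np.array([.5517,.2743])
for n in('w7','w10'):
    c=dict(np.load(f'pics/{n}.npz'));W=fpts(c).reshape(-1,3)
    P=W[(np.abs(W[:,2]-.078)<.004)];d=P[:,:2]-o;x=d@u;y=d@v
    m=(np.abs(y)<.012)&(np.abs(x)<.05);print(n,m.sum(),np.percentile(x[m],[3,50,90,97,100]).round(4))
    H=near(fpts(c),(.582,.32),.108,.135,.018);print('knob z',np.median(H[:,2]))
for n in('scene','side'):
    for k in('0','10'):
        W=pts(dict(np.load(f'pics/{n}{k}.npz')))
        print(n,k,[ (nm,np.median(near(W,p,h-.015,h+.008,.035),0).round(3).tolist()) for nm,p,h in(('tall',(.553,.0685),.29),('flask',(.461,.011),.143),('glass',(.655,.01),.145),('purple',(.471,-.144),.19))])
E
```

```text
33.35 [0.58126209 0.31965038 0.30062035] 0.062392325470833995 [ 0.91932808  0.39348912 -0.0014824 ]
w7 554 [-0.0293 -0.006   0.0129  0.0162  0.0171]
knob z 0.11496416906685909
w10 558 [-0.0294 -0.0056  0.0131  0.0162  0.0173]
knob z 0.11498442513958469
scene 0 [('tall', [0.557, 0.066, 0.289]), ('flask', [0.466, 0.008, 0.142]), ('glass', [0.663, 0.007, 0.145]), ('purple', [0.476, -0.145, 0.188])]
scene 10 [('tall', [0.558, 0.067, 0.289]), ('flask', [0.468, 0.008, 0.142]), ('glass', [0.663, 0.006, 0.145]), ('purple', [0.477, -0.145, 0.189])]
side 0 [('tall', [0.551, 0.075, 0.289]), ('flask', [0.46, 0.017, 0.142]), ('glass', [0.657, 0.013, 0.144]), ('purple', [0.47, -0.137, 0.187])]
side 10 [('tall', [0.551, 0.075, 0.289]), ('flask', [0.461, 0.017, 0.142]), ('glass', [0.657, 0.013, 0.144]), ('purple', [0.47, -0.137, 0.189])]
```

View pics/scene10.png

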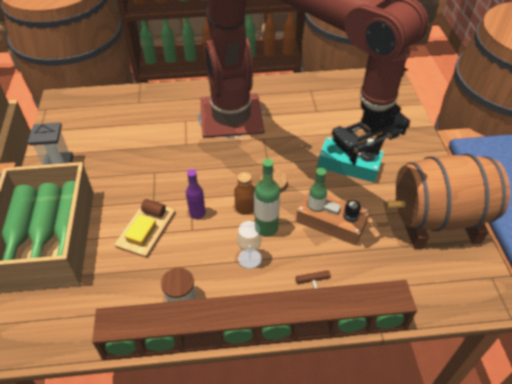

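Nothing moved between w7 and w10: the jaw edge matches within 0.2 mm and the knob is at 0.115. The bystanders are within 2 mm of where they started, and the robot touches nothing. I'm handing in.

```bash
python3 -c "
from workcell import *
print(sign_off())"
```

```text
the job is handed in; nothing more can be done
None
```

The small green bottle is standing upright on the bore floor of the oak block, and the knob is turned home. I handed the job in at about 33 s with the gripper open and clear of everything.

**What I did:** I gripped the bottle by the neck and lowered it until it touched the bore floor, at about 6 N, then let go. I pushed the knob down 11 mm and turned it clockwise in two grips of about 1.6 and 1.4 rad. At the end the torque jumped to 0.85 N m, well above the knob's friction, which I took as the stop.

**Last checks:**
- **Knob:** its top is at 0.115 m, the home height. It held there after I let go.
- **Jaw:** it moved about 15 mm and lies against the bottle.
- **Bottle:** it stands upright in the bore.
- **Other things:** the tall bottle, flask, glass and purple bottle measured within 2 mm of where they started. I checked the board, jar, corkscrew and coasters only by eye.

**What went wrong:** I tried a third grip to confirm the stop a second time. The fingers closed to zero instead of holding the knob, and I don't know why. About 6 N showed at the wrist, and I had turned the tool 6° before I noticed, so the stop was not confirmed a second time. Pictures before and after show the jaw moved no more than 0.2 mm and the knob height did not change.

The evidence for the stop is the torque jump (the last nudge after it slipped), the total turn and the jaw position. The turn angle could not be read directly because the knob has no mark.

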